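# Slide a picture hanger onto the display rail until it clicks home

### The job

Put the little two-sided picture hanger on the drawing display rail: lift it by its red grip, thread it on at the rail's open, tapered end and slide it along until the red spring catch has clicked up behind it, then let go. The stop at the far end has been set by hand, so feel for it and push gently, never forcing the hanger against the rail or the stop, and leave the other things on the table where they are.

Things in the scene. Friction and masses are not known exactly. Their poses are not given: they have to be found in the camera images.
- rail: fixed tabletop display rail, aluminium T-section on a wooden foot 300 x 100 x 12 mm. Origin: centre of the foot's underside; x runs along the rail from open end to stop, z up. Flat flange 30 mm wide, 5 mm thick, top 110 mm above the table, x = -140 to +140 mm; below it a web 6 mm thick on the centre line. The hanger must never press on rail, catch, clamp or buffer with 25 N or more.
- open_end (a point): the rail's open end: on the flange's top face, on the centre line, at x = -140 mm of the rail. The last 12 mm of the flange taper from 30 to about 22 mm width
- stop_zone (a point): on the flange's top, x = +78 mm of the rail: middle of where the stop may be. A grey clamp (44 mm wide, top 125 mm over the table) with a black sprung buffer, set by hand, place NOT measured: the buffer's free face is at rail x = 54 to 102 mm, so the hanger's middle is home at rail x = 22 to 75 mm. The buffer yields 2.2 N per mm for 4 mm, then is solid.
- catch (a joint): red spring catch poking 5.5 mm up through the flange: 0 = up, 0.0025 to 0.0055 m while a hanger rides over it. It moves with the stop clamp: upright locking face 61.5 mm before the buffer's free face, 14 mm ramp towards the open end. The ramp takes about 4 to 9 N of push, then 1 to 5 N of drag; it springs up behind the hanger 1.5 mm before the hanger meets the buffer.
- hanger: loose picture hanger, about 130 g, standing upright. Two plywood boards 60 mm long (its x), 4 mm thick, 80 mm high, 41 mm over both (its y), joined on top by a 4 mm plate with rounded ends, as long as the boards. Origin: centre of the underside, z up; x lies along the rail when mounted, either way round. Mounted, its plate rests on the flange with the origin 34 mm above the table.
- passage (a point): middle of the underside of the hanger's top plate, 76 mm above its origin. The flange passes under it, between boards 33 mm apart (1.5 mm play each side) and above two inward lips (10 mm wide, 4 mm thick, tops 7.5 mm below this point: 2.5 mm play in height) that leave a 13 mm slot for the web
- grip (a point): in the hanger's red upright grip block, 104 mm above its origin. The block stands on the plate: 26 mm along the hanger's x, 16 mm along its y, from 80 to 118 mm above the origin
- pencil_block: bystander: round wooden block 74 mm wide, 50 mm high, with six coloured pencils standing up to 130 mm; origin at the centre of its underside
- bowl: bystander: steel bowl 80 mm wide, 45 mm high; origin at the centre of its underside
- paint_jar: bystander: blue paint jar 60 mm wide, 75 mm high, white cap; origin at the centre of its underside
Mind the look-alikes: they are no part of the job. Leave any blue or pink look-alike of the hanger alone.

How it is judged:
By the outcome, as a careful person would: the job done as asked, in the order asked, and still so for the second after the job is handed in, with the robot touching nothing.
It also fails if it takes over 67 s, if anything falls off the work surface, if the arm or the gripper's body presses on something with over 40 N, if the wrist force passes 120 N, or if a joint passes its speed limit or range.

### The arm

A 6-joint arm with a two-finger parallel gripper is mounted at the origin on the work surface. World frame = base frame: x ahead of the robot, y to its left, z up, the work surface at z = 0. Lengths are in m, angles in rad, forces in N, time in s.
With the tool pointing down it reaches from about 0.35 to 0.775 m from the base axis. Payload 5.5 kg.
Tool frame: the origin (TCP) lies at the very end of the fingers, on their centre line; the grasp point (between the pads) lies 19 mm behind it (env.grip_depth is the distance from the TCP to the grasp point, in m); z points along the fingers, y is the direction in which the jaws open and shut (so a half turn about z gives the same grasp; the last joint's range is limited). The gripper opens to 85 mm and grips with 20 to 120 N. Pads are 22 mm wide; open, the fingers measure 114 mm over their backs; the gripper's body (76 mm by 85 mm) begins 54 mm behind the grasp point. The pads swing forward as they close: fully open they stand 13 mm farther back than shut.
Start: joints at [1.094, 0.313, 0.046, 1.304, 0, 1.431], TCP at [0.19, 0.543, 0.231] pointing down, gripper open.
Joint ranges: [-2.76, 2.76], [-0.86, 1.69], [-1.03, 1.26], [-2.2, 2.34], [-1.47, 1.5], [-3.14, 3.14]. Speed limits (rad/s): [2.57, 2.57, 3.14, 3.14, 3.14, 3.14].

### API

Orientations are given as a unit quaternion [w, x, y, z].
In Python, from workcell import env gives the robot as it stands.
- The arm moves only by the tool step_arm, never from a script. Its argument "series" is a list of rows, each a list of 3 entries, a list of its own where there are three numbers: the shift along the world's x, y, z in cm, then the turn about the world's z in rad, then the closure in counts, from 0 (fully open) to 255 (shut). A call has 1 to 5 rows; each row is the pose to reach, as a shift and turn from the pose measured when the call began; what a row does not reach only later rows make up. A row lasts 1/8 s, in which the tool goes at most 62.5 mm and 10.7 degrees, less where a joint would pass 70% of its speed; a pose out of reach is approached as far as the arm can. A call with a gripper value outside its range is refused whole. The fingers move at their own pace and stop on an object; "newtons" is the grip in N (left out, the last holds). Time passes only in rows, so rows that repeat a pose let the fingers close. It gives the time, the measured TCP pose, the force and the opening at its end, in the units of the state.
- env.get_state(): the state, without advancing time (a new reading comes with each control period).
- env.read_camera(name): name is "scene" or "side" or "wrist"; returns a dict with "frame" (400x640x3 uint8, red, green, blue), "vertical_fov" (degrees; the focal length in pixels is half the picture's height over the tangent of half this angle, whatever the lens; pixels are square), "cx", "cy" (the principal point, pixels), "camera_from_world" (4x4, takes a point from world to camera coordinates). Camera axes: x right, y down, z forward; pixel columns grow to the right and rows downward; lengths in m; the calibration is good to about 2 mm. A picture is of the moment at which its call begins. There is no depth.
- env.hand_in(): hands the job in, once; it reports no verdict.
The state is a dict: "clock": time; "joint_pos": joint angles; "qvel": joint speeds; "tau": joint torques, N m; "tcp_pos": TCP position; "orientation": TCP orientation; "wrist_force": force on the tool from outside, world axes, zero at the start; "ft_torque": the same for the moment, N m; "finger_gap": finger opening in m.
Only numpy, scipy, OpenCV 4.12 (cv2) and the standard library are available. Lean on these libraries where they do the work, as an engineer would, in place of code of your own. Each camera call takes 0.05 s, during which the arm holds its last target.

## Working session

There is one attempt and no reset: what is moved stays moved. The work goes in short steps, Python scripts to look and compute and a tool call to move; the robot and the scene stay as the last step left them, time stands still between calls to the robot, and variables do not carry over. Pictures are saved under pics/ and viewed, and the job is handed in when it is done.

Besides the shell and the picture viewer there is one more tool, called after "Emit:" as name([rows], argument=value, ...), one row to a line, values as JSON. step_arm: Moves the arm, as the interface text tells. Its arguments: {"type":"object","properties":{"series":{"type":"array"},"newtons":{"type":"number"}},"required":["series"]}

```bash
mkdir -p pics; ls
python3 - <<'E'
from workcell import env
import cv2,numpy as np
print(env.get_state())
for n in ["scene","side","wrist"]:
    c=env.read_camera(n)
    cv2.imwrite(f"pics/{n}0.png",c["frame"][:,:,::-1])
    print(n,c["vertical_fov"],c["cx"],c["cy"],np.round(c["camera_from_world"],4).tolist())
E
```

```text
pics
{'clock': 0.0, 'joint_pos': array([1.09438334e+00, 3.14029876e-01, 4.49596778e-02, 1.30361850e+00,
       2.35248359e-05, 1.43120874e+00]), 'qvel': array([ 0.00120873,  0.0008595 , -0.00087235,  0.0011128 ,  0.0009253 ,
        0.00096954]), 'tau': array([-4.50801999e-04, -4.80622315e+01,  2.98532706e+01,  1.92543631e-02,
        4.52744018e-05,  1.35347162e-05]), 'tcp_pos': array([0.18978447, 0.54221796, 0.23038423]), 'orientation': array([-2.98047771e-04,  1.67617655e-01,  9.85851625e-01, -8.98091607e-04]), 'wrist_force': array([ 0.35832436, -0.15567276,  1.21862352]), 'ft_torque': array([0.00897005, 0.00671699, 0.00163131]), 'finger_gap': 0.08520282912296225}
scene 52.27928066163862 323.33987756280385 197.30501064166046 [[0.0995, 0.9949, 0.0154, -0.0414], [0.7325, -0.0627, -0.6779, -0.3471], [-0.6735, 0.0787, -0.735, 1.4648], [0.0, 0.0, 0.0, 1.0]]
side 57.41525175564035 321.0476658617146 194.27355989147875 [[0.917, -0.3989, 0.0002, -0.5182], [-0.2583, -0.5943, -0.7617, 0.2318], [0.3039, 0.6984, -0.648, 0.9532], [0.0, 0.0, 0.0, 1.0]]
wrist 69.6582138829544 323.41038874958144 197.43638826222914 [[0.3318, 0.9434, -0.0016, -0.5742], [0.8928, -0.3134, 0.3236, -0.042], [0.3048, -0.1088, -0.9462, 0.3814], [0.0, 0.0, 0.0, 1.0]]
```

View pics/scene0.png

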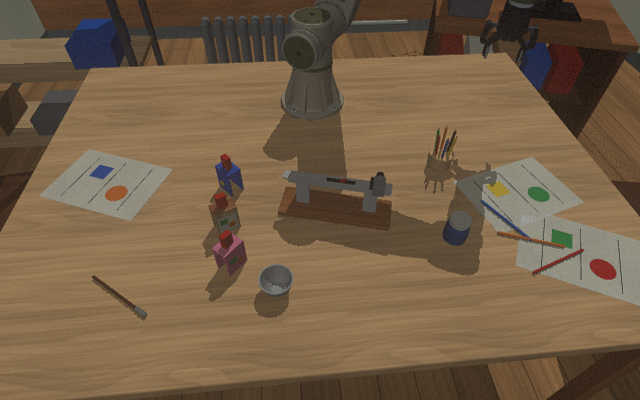

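View pics/side0.png

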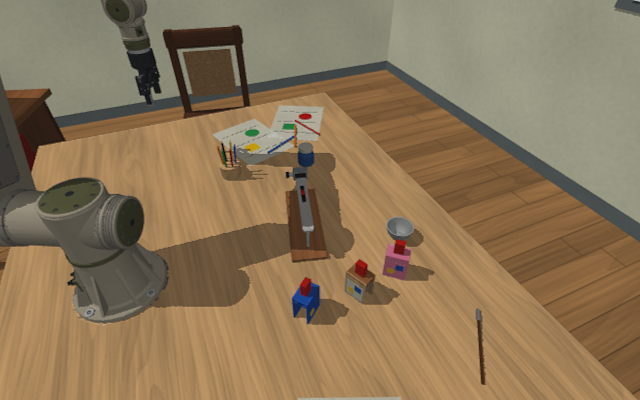

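View pics/wrist0.png

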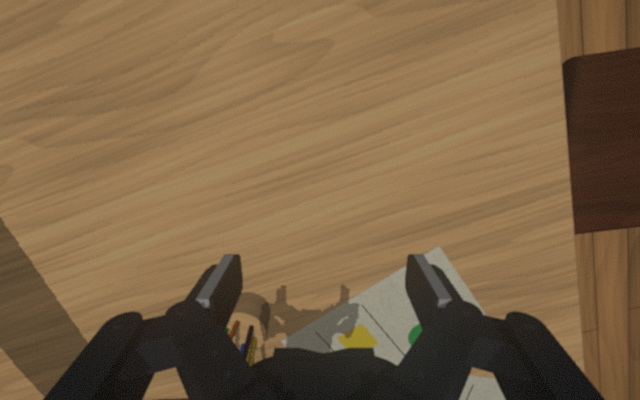

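The plywood hanger is at scene (224,212) and side (360,280), between the blue and pink look-alikes. The rail's open end is at scene (287,175), with the clamp at (378,183). I'll zoom in on both.

Run:
```python
import cv2
a=cv2.imread("pics/scene0.png");b=cv2.imread("pics/side0.png")
cv2.imwrite("pics/sc_z.png",cv2.resize(a[140:290,200:400],None,fx=4,fy=4,interpolation=cv2.INTER_CUBIC))
cv2.imwrite("pics/sd_z.png",cv2.resize(b[150:330,270:430],None,fx=4,fy=3.3,interpolation=cv2.INTER_CUBIC)) if 0 else cv2.imwrite("pics/sd_z.png",cv2.resize(b[160:310,270:430],None,fx=4,fy=4,interpolation=cv2.INTER_CUBIC))
```

```text
(no output)
```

View pics/sc_z.png

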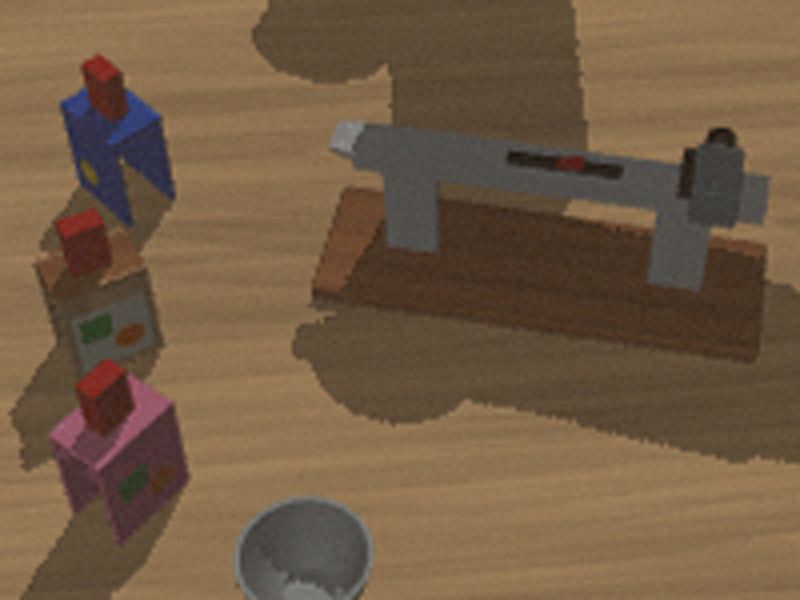

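View pics/sd_z.png

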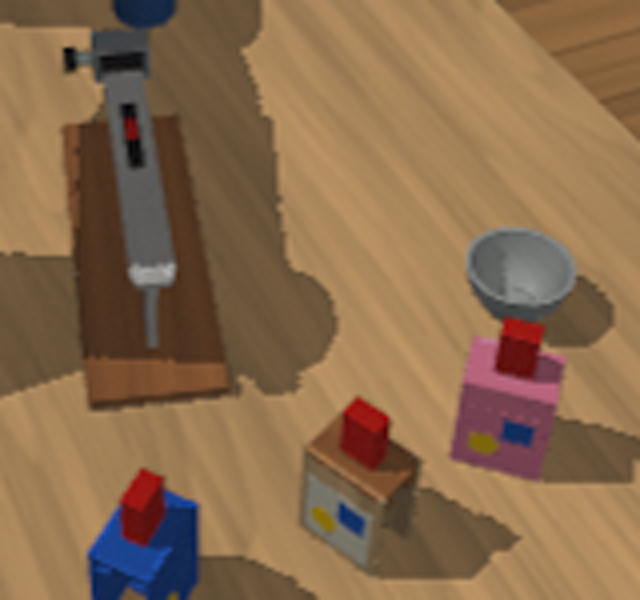

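```bash
cat > h.py <<'E'
import numpy as np,cv2
from workcell import env
def ray(c,u,v):
    f=200/np.tan(np.radians(c["vertical_fov"])/2)
    M=c["camera_from_world"];R=M[:3,:3];o=-R.T@M[:3,3]
    return o,R.T@np.array([(u-c["cx"])/f,(v-c["cy"])/f,1.])
def onz(c,u,v,z):
    o,d=ray(c,u,v);return o+d*(z-o[2])/d[2]
def proj(c,p):
    f=200/np.tan(np.radians(c["vertical_fov"])/2)
    q=c["camera_from_world"][:3,:3]@np.asarray(p)+c["camera_from_world"][:3,3]
    return c["cx"]+f*q[0]/q[2],c["cy"]+f*q[1]/q[2]
def snap(n,name):
    c=env.read_camera(n);cv2.imwrite(f"pics/{name}.png",c["frame"][:,:,::-1]);return c
E
python3 - <<'E'
from h import *
a=env.read_camera("scene");b=env.read_camera("side")
def A(u,v,z):return np.round(onz(a,200+u/4,140+v/4,z)[:2]*1000,1)
def B(u,v,z):return np.round(onz(b,270+u/4,160+v/4,z)[:2]*1000,1)
print("foot top scene",[A(*p,.012) for p in[(313,292),(755,347),(766,245),(347,190)]])
print("foot top side",[B(*p,.012) for p in[(88,362),(230,360),(178,116),(65,124)]])
print("flange scene: end pts",[A(*p,.11) for p in[(345,122),(332,148),(768,177),(766,222),(362,124),(353,158)]])
print("flange side",[B(*p,.11) for p in[(130,278),(175,276),(130,265),(175,262)]])
print("catch red",A(571,163,.11),B(132,128,.11),"slot",A(508,156,.11),A(622,170,.11),B(128,105,.11),B(136,165,.11))
print("buffer face scene",A(681,175,.118),"side",B(123,75,.118))
print("grip top scene",[A(*p,.118) for p in[(58,222),(97,210),(108,230),(68,245)]],"side",[B(*p,.118) for p in[(342,425),(360,398),(390,415),(374,440)]])
print("plate scene",[A(*p,.08) for p in[(36,263),(127,230),(147,268),(52,292)]],"side",[B(*p,.08) for p in[(305,450),(345,408),(419,463),(376,498)]])
E
```

```text
foot top scene [array([ 530.8, -132.6]), array([602.8, 152.5]), array([515.1, 178.7]), array([ 438. , -106.4])]
foot top side [array([440.8, -81.8]), array([ 532.7, -119.7]), array([603. , 142.4]), array([512.4, 170.4])]
flange scene: end pts [array([ 471.7, -104. ]), array([ 495.1, -113.2]), array([544.3, 159.9]), array([582.5, 150.4]), array([474.5, -93.1]), array([ 505.3, -100.2])]
flange side [array([ 465.8, -107.4]), array([ 493.3, -117.4]), array([470.1, -96.4]), array([ 498.2, -105.6])]
catch red [521.4  37.4] [522.2  33.2] slot [511.8  -1.9] [530.4  68.8] [529.1  59.2] [510.   -5.8]
buffer face scene [545.6 103.1] side [535.3  84.7]
grip top scene [array([ 553.2, -279.5]), array([ 545.1, -256.8]), array([ 562.4, -249.2]), array([ 572.6, -272.1])] side [array([ 533.1, -274. ]), array([ 552.1, -260.4]), array([ 562.2, -278.6]), array([ 544.9, -290.9])]
plate scene [array([ 550.8, -299.9]), array([ 527.6, -245.3]), array([ 560.9, -231.4]), array([ 575.6, -288.1])] side [array([ 520. , -255.9]), array([ 557.1, -237.1]), array([ 578.2, -291.7]), array([ 542.6, -303.5])]
```

Emit:
step_arm([
  [[3,-5,1],-0.1,80],
  [[6,-10,2],-0.2,120],
  [[9,-15,3],-0.3,120],
  [[12,-20,4],-0.4,120],
  [[15,-25,5],-0.5,120],
], newtons=60)

```text
clock: 0.88
tcp_pos: [0.3405, 0.2909, 0.2813]
orientation: [-0.0, 0.408, 0.913, -0.0]
wrist_force: [1.0, 0.1, 0.5]
finger_gap: 0.045
```

Emit:
step_arm([
  [[3,-5,0],-0.07,120],
  [[6,-10,0],-0.14,120],
  [[9,-15,0],-0.2,120],
  [[12,-20,0],-0.26,120],
  [[14,-25,0],-0.34,120],
])

```text
clock: 1.5
tcp_pos: [0.4815, 0.039, 0.2812]
orientation: [0.0, 0.557, 0.83, 0.0]
wrist_force: [0.4, 0.1, 0.6]
finger_gap: 0.0451
```

Emit:
step_arm([
  [[1,-5,0],0,120],
  [[2,-11,0],0,120],
  [[3,-17,0],0,120],
  [[4,-23,0],0,120],
  [[4,-26,0],0,120],
])

```text
clock: 2.12
tcp_pos: [0.5217, -0.2243, 0.2805]
orientation: [0.0, 0.559, 0.829, -0.0]
wrist_force: [0.5, 0.5, -0.6]
finger_gap: 0.0451
```

Run:
```python
from h import *
c=snap("wrist","w1");print(env.get_state()["tcp_pos"])
np.set_printoptions(suppress=True,precision=4)
np.save("w1.npy",c["camera_from_world"])
```

```text
[ 0.52155472 -0.22679512  0.28018139]
```

View pics/w1.png

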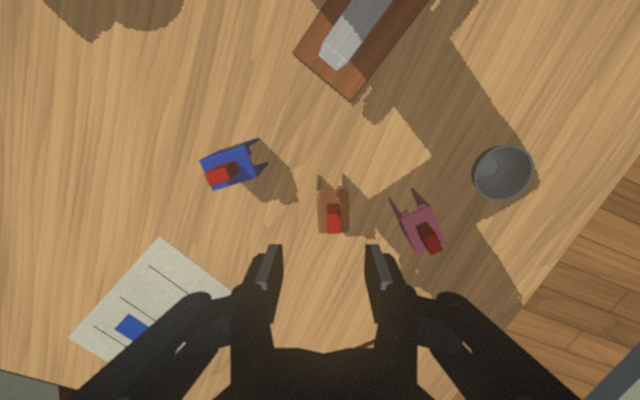

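The wooden hanger is at wrist (333,207), nearly in line with the jaws. The rail's open end is at (340,55).

Run:
```python
import cv2
a=cv2.imread("pics/w1.png")
cv2.imwrite("pics/w1a.png",cv2.resize(a[160:250,280:390],None,fx=6,fy=6,interpolation=cv2.INTER_CUBIC))
cv2.imwrite("pics/w1b.png",cv2.resize(a[0:110,280:440],None,fx=5,fy=5,interpolation=cv2.INTER_CUBIC))
```

```text
(no output)
```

View pics/w1a.png

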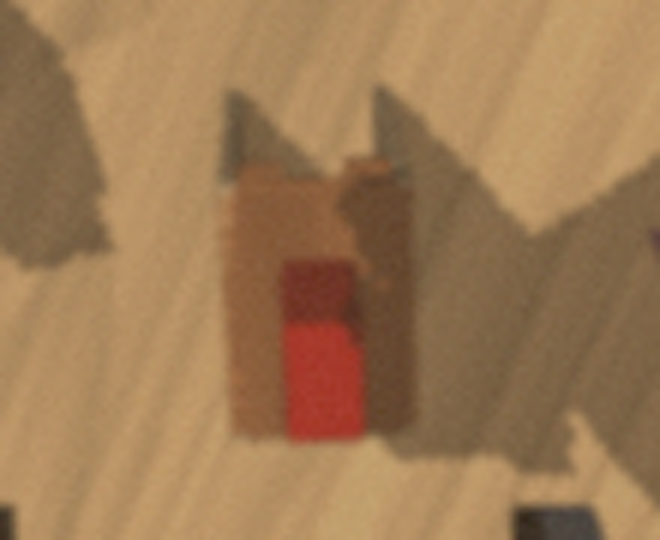

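View pics/w1b.png

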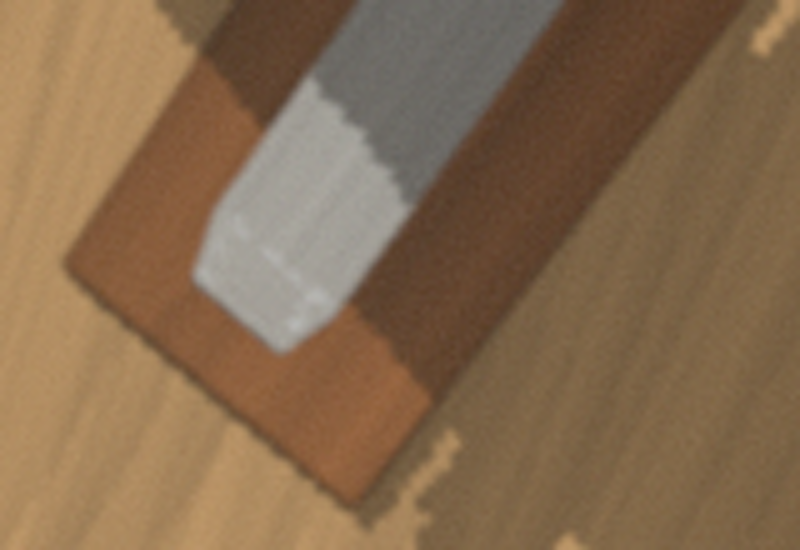

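Run:
```python
from h import *
c=env.read_camera("wrist")
G=lambda u,v,z:onz(c,280+u/6-.5,160+v/6-.5,z)[:2]*1000
R=lambda u,v,z:onz(c,280+u/5-.5,v/5-.5,z)[:2]*1000
g=[G(*p,.118) for p in[(285,323),(358,320),(366,440),(287,440)]]
print("grip",np.round(g,1).tolist(),np.mean(g,0),[np.degrees(np.arctan2(*(g[a]-g[b])[::-1])) for a,b in((0,3),(1,2))])
p=[G(*q,.08) for q in[(222,195),(415,185),(416,432),(230,437)]]
print("plate",np.round(p,1).tolist(),np.mean(p,0),[np.degrees(np.arctan2(*(p[a]-p[b])[::-1])) for a,b in((0,3),(1,2))])
e=[R(*q,.11) for q in[(195,278),(280,352),(215,210),(348,300),(360,0),(563,0)]]
print("rail end",np.round(e,1).tolist())
for a,b in((4,2),(5,3)):
    d=e[a]-e[b];print("edge ang",np.degrees(np.arctan2(d[1],d[0])),np.linalg.norm(d))
f=[R(*q,.012) for q in[(67,263),(352,497),(240,0),(750,0)]]
print("foot",np.round(f,1).tolist(),(f[0]+f[1])/2)
for a,b in((2,0),(3,1)):
    d=f[a]-f[b];print(np.degrees(np.arctan2(d[1],d[0])))
d=f[1]-f[0];print(np.degrees(np.arctan2(d[1],d[0])),np.linalg.norm(d))
s=env.get_state();print(s["tcp_pos"],s["orientation"])
q=s["orientation"];from scipy.spatial.transform import Rotation as Ro
M=Ro.from_quat([*q[1:],q[0]]).as_matrix();print(M,np.degrees(np.arctan2(M[1,1],M[0,1])))
```

```text
grip [[540.8, -263.0], [553.5, -257.3], [564.8, -279.9], [550.5, -285.7]] [ 552.39383042 -271.47428272] [np.float64(113.04027960599139), np.float64(116.45689489073929)]
plate [[523.9, -255.4], [560.5, -238.3], [583.4, -290.4], [546.0, -306.7]] [ 553.45100857 -272.7083896 ] [np.float64(113.25274304217366), np.float64(113.75887375713044)]
rail end [[471.1, -113.6], [491.8, -119.7], [470.3, -101.1], [500.6, -106.0], [482.4, -58.7], [517.5, -44.6]]
edge ang 74.08774497190875 44.090649750756135
edge ang 74.64613385253877 63.66698786572855
foot [[433.0, -111.6], [524.0, -136.5], [452.5, -41.3], [568.2, 5.1]] [ 478.49655865 -124.02936073]
74.48202585582192
72.66958851942644
-15.302510380527233 94.32305244414296
[ 0.52136483 -0.22439181  0.2802812 ] [-1.00676940e-04  5.59265881e-01  8.28988292e-01 -2.74599610e-04]
[[-3.74443329e-01  9.27249680e-01 -4.74068395e-04]
 [ 9.27249790e-01  3.74443198e-01 -3.42669369e-04]
 [-1.40228376e-04 -5.67890079e-04 -9.99999829e-01]] 21.989907014701163
```

Emit:
step_arm([
  [[3.1,-4.7,-2],0.026,120],
  [[3.1,-4.7,-8],0.026,120],
  [[3.1,-4.7,-12.5],0.026,120],
  [[3.1,-4.7,-12.5],0.026,120],
])

```text
clock: 2.72
tcp_pos: [0.5497, -0.2686, 0.1513]
orientation: [-0.005, 0.548, 0.836, -0.0]
wrist_force: [-0.5, 0.2, 0.0]
finger_gap: 0.0455
```

Run:
```python
from h import *
snap("wrist","w2");snap("side","s2");c=snap("scene","c2");print(env.get_state()["tcp_pos"])
a=cv2.imread("pics/w2.png");b=cv2.imread("pics/s2.png")
s=cv2.resize(b[200:320,290:440],None,fx=2.6,fy=2.6);w=cv2.resize(a,None,fx=.6,fy=.6)
o=np.zeros((max(s.shape[0],w.shape[0]),s.shape[1]+w.shape[1],3),np.uint8);o[:s.shape[0],:s.shape[1]]=s;o[:w.shape[0],s.shape[1]:]=w
cv2.imwrite("pics/m2.png",o)
```

```text
[ 0.55360835 -0.27147325  0.15781357]
```

View pics/m2.png

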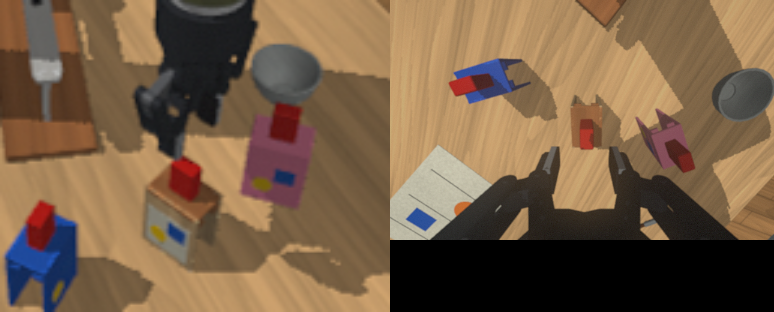

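Emit:
step_arm([
  [[0,0,-3],0,120],
  [[0,0,-6],0,120],
  [[0,0,-7.1],0,120],
  [[0,0,-7.1],0,120],
])

```text
clock: 3.38
tcp_pos: [0.5542, -0.2716, 0.088]
orientation: [0.002, 0.548, 0.836, -0.0]
wrist_force: [0.0, 0.4, -1.2]
finger_gap: 0.0455
```

Run:
```python
from h import *
snap("wrist","w3");s=env.get_state();print(s["tcp_pos"],s["orientation"],s["wrist_force"])
a=cv2.imread("pics/w3.png")
cv2.imwrite("pics/w3z.png",cv2.resize(a[180:330,220:460],None,fx=3,fy=3))
```

```text
[ 0.55452102 -0.27190041  0.08858614] [ 2.74792635e-03  5.48040681e-01  8.36447133e-01 -2.35916596e-04] [ 0.26426491  0.2126313  -0.42110732]
```

View pics/w3z.png

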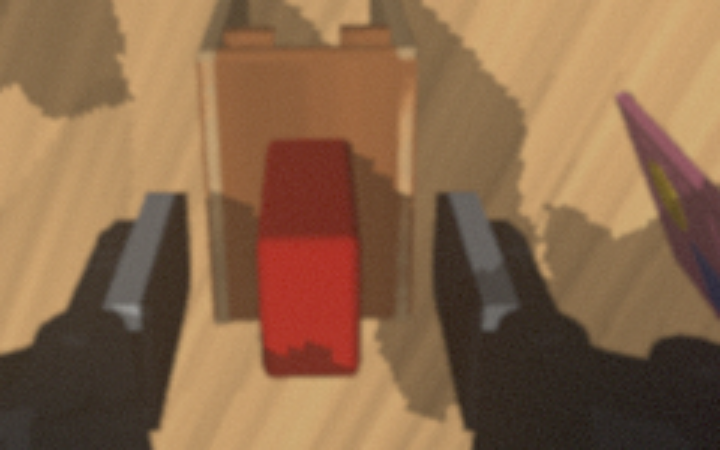

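Emit:
step_arm([
  [[0,0,-0.2],0,190],
  [[0,0,-0.2],0,230],
  [[0,0,-0.2],0,255],
  [[0,0,-0.2],0,255],
  [[0,0,-0.2],0,255],
], newtons=70)

```text
clock: 4.05
tcp_pos: [0.5555, -0.2727, 0.088]
orientation: [0.004, 0.548, 0.836, -0.0]
wrist_force: [0.1, -1.1, 4.9]
finger_gap: 0.0151
```

Emit:
step_arm([
  [[0,0,2],0,255],
  [[0,0,5],0,255],
  [[0,0,9],0,255],
  [[0,0,12],0,255],
  [[0,0,12],0,255],
])

```text
clock: 4.68
tcp_pos: [0.5566, -0.2734, 0.2104]
orientation: [0.006, 0.548, 0.836, -0.0]
wrist_force: [0.7, -1.4, -1.6]
finger_gap: 0.0149
```

Run:
```python
from h import *
snap("wrist","w4");s=env.get_state();print(s["tcp_pos"],s["orientation"],s["wrist_force"],s["finger_gap"])
snap("scene","c4");snap("side","s4")
a=cv2.imread("pics/w4.png");b=cv2.imread("pics/s4.png");c=cv2.imread("pics/c4.png")
o=np.hstack([cv2.resize(b[150:300,300:450],(400,400)),cv2.resize(c[130:280,180:330],(400,400))])
cv2.imwrite("pics/m4.png",o)
```

```text
[ 0.55578571 -0.27284486  0.20833037] [ 4.83105277e-03  5.48101168e-01  8.36398061e-01 -2.31816540e-04] [ 0.65221916  0.72070972 -2.14888994] 0.015147754446701033
```

View pics/w4.png

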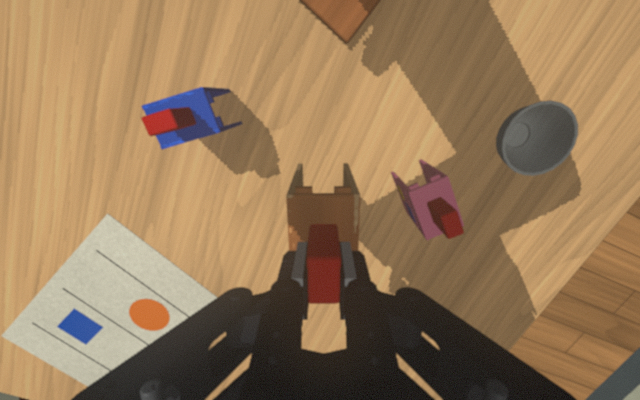

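View pics/m4.png

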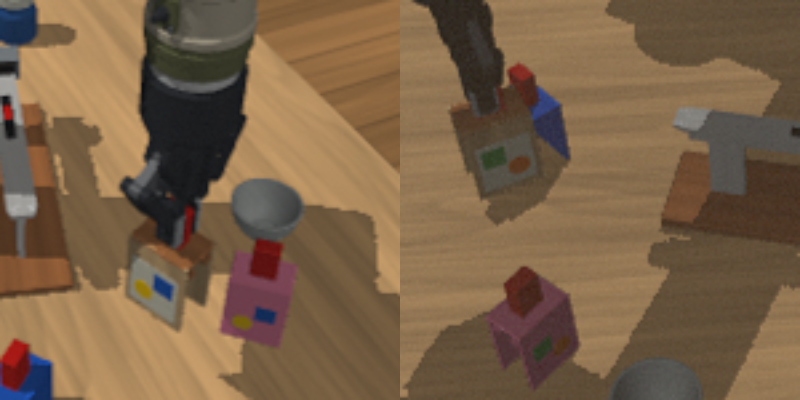

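Emit:
step_arm([
  [[0,1,3],-0.1,255],
  [[-1,4,3],-0.25,255],
  [[-3.5,7,3],-0.4,255],
  [[-6.5,8.6,3],-0.55,255],
  [[-9.4,8.7,3],-0.677,255],
])

```text
clock: 5.45
tcp_pos: [0.4588, -0.1832, 0.2342]
orientation: [0.001, 0.795, 0.606, -0.002]
wrist_force: [0.9, -0.6, -0.8]
finger_gap: 0.015
```

Emit:
step_arm([
  [[0,0,-3],0,255],
  [[0,0,-6],0,255],
  [[0,0,-7],0,255],
  [[0,0,-7],0,255],
])

```text
clock: 5.95
tcp_pos: [0.458, -0.1828, 0.1631]
orientation: [-0.001, 0.795, 0.606, -0.002]
wrist_force: [0.5, 0.4, -1.4]
finger_gap: 0.0147
```

Run:
```python
from h import *
snap("wrist","w5");s=env.get_state();print(s["tcp_pos"],s["orientation"],s["wrist_force"],s["finger_gap"])
snap("scene","c5");snap("side","s5")
a=cv2.imread("pics/w5.png");b=cv2.imread("pics/s5.png");c=cv2.imread("pics/c5.png")
o=np.hstack([cv2.resize(b[150:300,250:400],(400,400)),cv2.resize(c[110:260,230:380],(400,400))])
cv2.imwrite("pics/m5.png",o)
```

```text
[ 0.45868786 -0.18320467  0.16409147] [ 2.95311941e-04  7.95493274e-01  6.05958976e-01 -2.02069256e-03] [ 1.0525654   0.1543385  -1.84314056] 0.015029746873162563
```

View pics/w5.png

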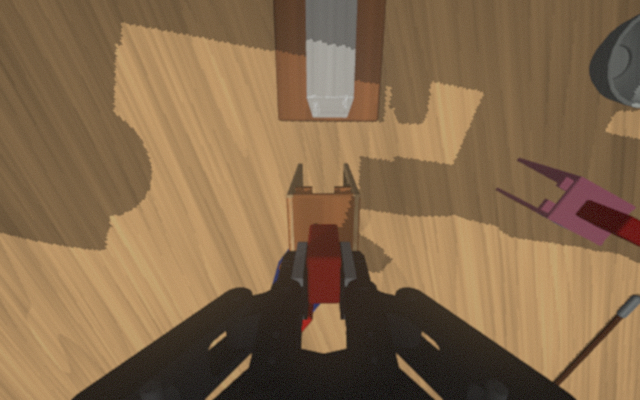

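View pics/m5.png

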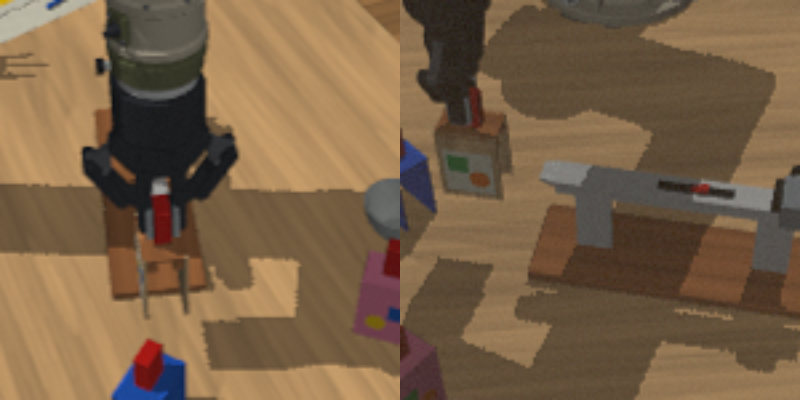

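The hanger is held upright just short of the open end. In the wrist view the rail's centre is near column 330 and the hanger's near 323. Next I'll measure both from the edges.

```bash
cat > edges.py <<'E'
from h import *
import sys
img=cv2.imread(sys.argv[1])
r0,r1,c0,c1,f=map(int,sys.argv[2:7])
cv2.imwrite(sys.argv[7],cv2.resize(img[r0:r1,c0:c1],None,fx=f,fy=f,interpolation=cv2.INTER_CUBIC))
E
python3 edges.py pics/w5.png 0 130 265 395 6 pics/w5r.png
python3 - <<'E'
import cv2;a=cv2.imread('pics/w5r.png');print(a.shape);cv2.imwrite('pics/w5r.png',a[:600])
E
python3 edges.py pics/w5.png 155 250 270 380 6 pics/w5h.png
```

```text
(780, 780, 3)
```

```bash
python3 edges.py pics/w5.png 30 130 265 395 6 pics/w5r.png
```

```text
(no output)
```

View pics/w5r.png

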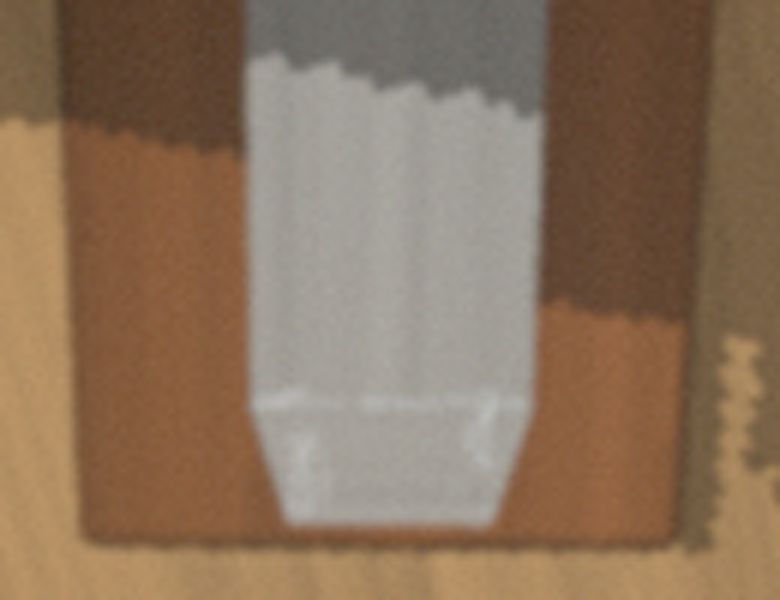

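View pics/w5h.png

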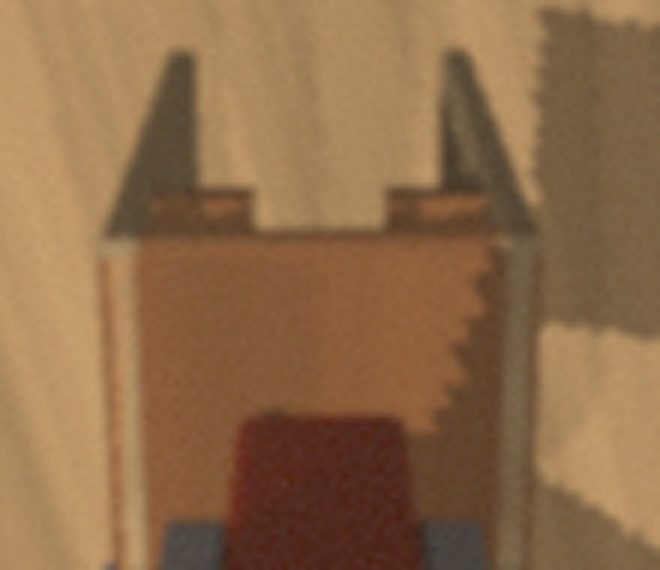

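Run:
```python
from h import *
c=env.read_camera("wrist");s=env.get_state()
H=lambda u,v,z:onz(c,270+u/6-.4,155+v/6-.4,z)[:2]*1000
R=lambda u,v,z:onz(c,265+u/6-.4,30+v/6-.4,z)[:2]*1000
ang=lambda d:np.degrees(np.arctan2(d[1],d[0]))
z=s["tcp_pos"][2]-.008
tl,tr,bl,br=[H(*p,z) for p in[(105,240),(538,240),(115,560),(525,560)]]
print("hanger width",np.linalg.norm(tl-tr),np.linalg.norm(bl-br),"yaw",ang((tl+tr)-(bl+br)),ang(tl-bl),ang(tr-br),"perp",ang(tl-tr)-90)
lf,ln,rf,rn,e1,e2=[R(*p,.11) for p in[(246,60),(250,400),(547,100),(533,400),(290,523),(495,523)]]
print("rail w",np.linalg.norm(ln-rn),"yaw",ang(lf-ln),ang(rf-rn),"perp",ang(ln-rn)-90,ang(e1-e2)-90)
f=[R(*p,.012) for p in[(84,541),(678,543)]];print("foot mid",sum(f)/2,np.linalg.norm(f[0]-f[1]),ang(f[0]-f[1])-90)
E_=(e1+e2)/2;M=(ln+rn)/2;F=(tl+tr)/2
yaw=np.radians(74.6);u=np.array([np.cos(yaw),np.sin(yaw)]);n=np.array([-u[1],u[0]])
print("end",E_,"mid12",M,"along",(M-E_)@u,"lat end-M",(E_-M)@n)
t=s["tcp_pos"][:2]*1000
print("hanger front mid",F,"front from tcp along",(F-t)@u,"lat",(F-t)@n,"bl mid lat",((bl+br)/2-t)@n)
print("hanger front -> end along",(E_-F)@u,"lat",(E_-F)@n,"M lat",(M-F)@n)
print(t,s["orientation"])
```

```text
hanger width 39.87022986548333 40.34476494630714 yaw 74.24893240811068 73.83977353947357 74.65813574346937 perp 74.52129839035194
rail w 30.60472427411358 yaw 74.11129229383428 73.64821656017583 perp 74.5183307618945 74.51889639645381
foot mid [ 481.35982764 -124.05122712] 98.59077602186086 74.33225437139541
end [ 483.49581384 -115.29139357] mid12 [ 486.72313095 -102.87150129] along 12.830994873481469 lat end-M -0.1867367730928408
hanger front mid [ 468.85311063 -151.29141353] front from tcp along 33.7115448140065 lat -0.39163943575547605 bl mid lat -0.1880793712836212
hanger front -> end along 38.59591320951358 lat -4.556937334802153 M lat -4.370200561709312
[ 459.5232259  -183.68855671] [ 0.00155436  0.79548215  0.60597311 -0.00152136]
```

Emit:
step_arm([
  [[0.4,-0.1,-1],0,255],
  [[0.4,-0.1,-3],0,255],
  [[0.6,0.8,-4.1],0,255],
  [[0.96,1.81,-4.1],0,255],
  [[0.96,1.81,-4.1],0,255],
])

```text
clock: 6.78
tcp_pos: [0.4697, -0.1647, 0.1246]
orientation: [0.002, 0.795, 0.607, -0.001]
wrist_force: [0.6, -0.4, -1.7]
finger_gap: 0.0151
```

```bash
python3 - <<'E'
from h import *
snap("wrist","w6");s=env.get_state();print(s["tcp_pos"],s["orientation"],s["wrist_force"],s["finger_gap"])
snap("scene","c6");snap("side","s6")
E
python3 edges.py pics/w6.png 80 250 250 400 5 pics/w6z.png
python3 - <<'E'
import cv2,numpy as np
a=cv2.imread('pics/w6.png');cv2.imwrite('pics/w6z.png',cv2.resize(a[100:250,250:400],None,fx=4,fy=4,interpolation=cv2.INTER_CUBIC))
b=cv2.imread('pics/s6.png');c=cv2.imread('pics/c6.png')
cv2.imwrite('pics/m6.png',np.hstack([cv2.resize(b[190:290,270:370],(400,400)),cv2.resize(c[140:240,240:340],(400,400))]))
E
```

```text
[ 0.46978426 -0.16518725  0.12485688] [ 0.00210268  0.79507447  0.60650673 -0.00132087] [-0.83348025 -0.03772177 -1.38964339] 0.015070710091646311
```

View pics/w6z.png

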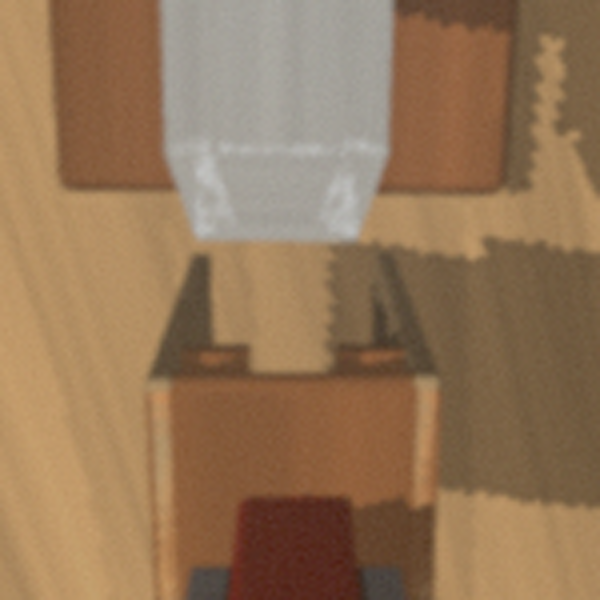

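View pics/m6.png

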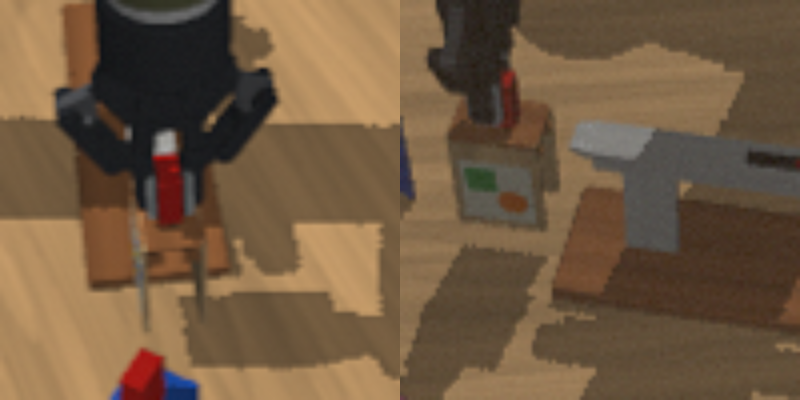

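```bash
cat > meas.py <<'E'
from h import *
def meas(c,s,off,sc,hp,rp):
    # hp: tl,tr,bl,br ; rp: lf,rf,ln,rn,e1,e2 zoom px
    W=lambda p,z:onz(c,off[0]+p[0]/sc-.4,off[1]+p[1]/sc-.4,z)[:2]*1000
    ang=lambda d:np.degrees(np.arctan2(d[1],d[0]))
    z=s["tcp_pos"][2]-.008
    tl,tr,bl,br=[W(p,z) for p in hp]; lf,rf,ln,rn,e1,e2=[W(p,.11) for p in rp]
    print("w",np.linalg.norm(tl-tr),np.linalg.norm(ln-rn),"hyaw",ang(tl+tr-bl-br),ang(tl-tr)-90,"ryaw",ang(lf+rf-ln-rn),ang(e1-e2)-90)
    y=np.radians(74.4);u=np.array([np.cos(y),np.sin(y)]);n=np.array([-u[1],u[0]])
    F=(tl+tr)/2;E=(e1+e2)/2
    print("end",E,"gap along",(E-F)@u,"lat end",(E-F)@n,"lat 12",((ln+rn)/2-F)@n,"lat far",((lf+rf)/2-F)@n)
    d=np.cross
    print("shift cm for lat:", n*((ln+rn)/2-F).dot(n)/10, "tcp",s["tcp_pos"],"z plate underside",z-.004)
E
python3 - <<'E'
from meas import *
c=env.read_camera("wrist");s=env.get_state()
meas(c,s,(250,100),4,[(150,378),(438,378),(150,570),(437,570)],[(161,0),(397,0),(167,152),(389,152),(196,240),(357,240)])
E
```

```text
w 39.798956658761206 30.02093031279823 hyaw 74.3861484202961 74.51760692071471 ryaw 73.88257228184875 74.52886331918802
end [ 481.55810529 -115.21896665] gap along 17.88951884940539 lat end 2.4657316371033087 lat 12 2.228262154142882 lat far 2.0525170989337496
shift cm for lat: [-0.21461787  0.05992239] tcp [ 0.46958041 -0.16581759  0.12482608] z plate underside 0.11282608109512562
```

Emit:
step_arm([
  [[-0.22,0.06,-0.1],0,255],
  [[-0.22,0.06,-0.1],0,255],
  [[-0.22,0.06,-0.1],0,255],
])

```text
clock: 7.35
tcp_pos: [0.4673, -0.1653, 0.1239]
orientation: [0.002, 0.796, 0.606, -0.001]
wrist_force: [0.4, 0.3, -1.4]
finger_gap: 0.0151
```

Run:
```python
from h import *
P=[]
for i in range(8):
    c=env.read_camera("wrist");s=env.get_state();P.append(np.r_[s["tcp_pos"]*1000,s["wrist_force"],s["orientation"]*100])
P=np.array(P);print(P.mean(0).round(2),P.std(0).round(2))
a=c["frame"][:,:,::-1]
cv2.imwrite('pics/w7z.png',cv2.resize(a[100:250,250:400],None,fx=4,fy=4,interpolation=cv2.INTER_CUBIC))
```

```text
[ 4.6739e+02 -1.6525e+02  1.2382e+02  2.7000e-01  3.0000e-02 -1.9700e+00
  2.2000e-01  7.9550e+01  6.0600e+01 -1.3000e-01] [0.01 0.04 0.02 0.41 0.81 0.48 0.   0.   0.   0.  ]
```

View pics/w7z.png

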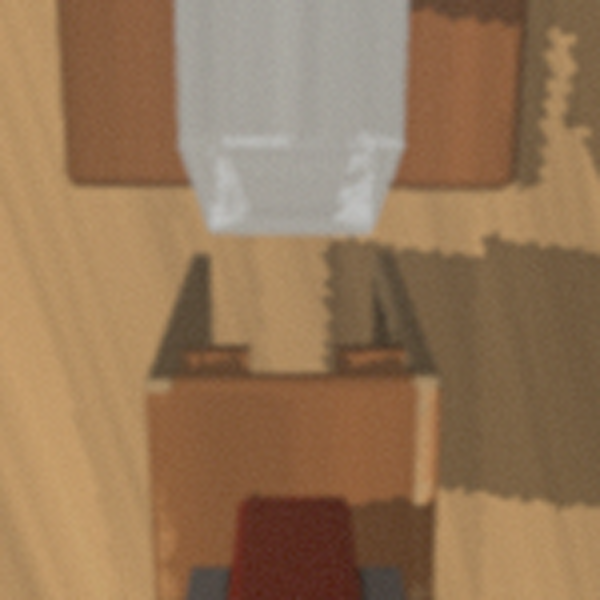

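Emit:
step_arm([
  [[0.13,0.48,-0.06],0,255],
  [[0.27,0.96,-0.06],0,255],
  [[0.4,1.45,-0.06],0,255],
  [[0.51,1.83,-0.06],0,255],
  [[0.51,1.83,-0.06],0,255],
])

```text
clock: 8.38
tcp_pos: [0.4726, -0.1465, 0.1232]
orientation: [0.002, 0.795, 0.606, -0.001]
wrist_force: [-0.3, -0.1, -1.0]
finger_gap: 0.0149
```

Run:
```python
from h import *
P=[]
for i in range(3):
    c=env.read_camera("wrist");s=env.get_state();P.append(np.r_[s["tcp_pos"]*1000,s["wrist_force"],s["orientation"]*100])
P=np.array(P);print(P.mean(0).round(2),P.std(0).round(2))
a=c["frame"][:,:,::-1]
cv2.imwrite('pics/w8z.png',cv2.resize(a[100:250,250:400],None,fx=4,fy=4,interpolation=cv2.INTER_CUBIC))
```

```text
[ 4.7254e+02 -1.4686e+02  1.2322e+02 -6.0000e-02  2.9000e-01 -1.4600e+00
  2.2000e-01  7.9540e+01  6.0610e+01 -1.3000e-01] [0.03 0.08 0.01 0.53 0.4  0.5  0.   0.   0.01 0.  ]
```

View pics/w8z.png

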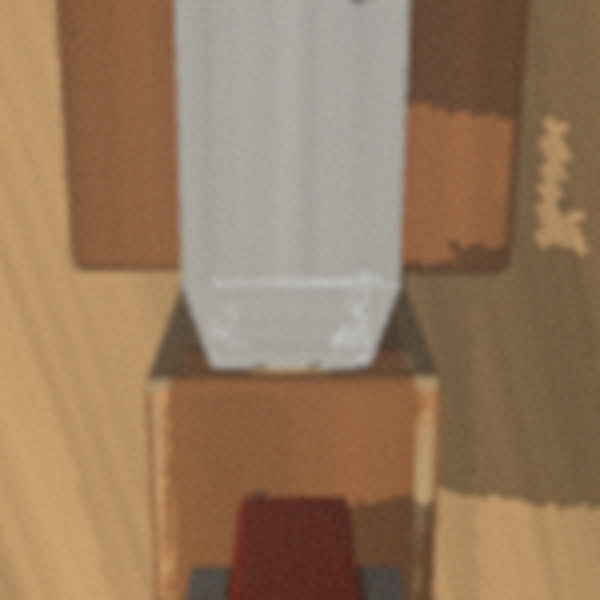

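Emit:
step_arm([
  [[0.05,0.2,0],0,255],
  [[0.11,0.4,0],0,255],
  [[0.16,0.6,0],0,255],
  [[0.22,0.8,0],0,255],
])

```text
clock: 9.02
tcp_pos: [0.4747, -0.1388, 0.1232]
orientation: [0.002, 0.795, 0.606, -0.001]
wrist_force: [0.1, 0.5, -2.1]
finger_gap: 0.0152
```

Emit:
step_arm([
  [[0.05,0.2,0],0,255],
  [[0.11,0.4,0],0,255],
  [[0.16,0.6,0],0,255],
  [[0.22,0.8,0],0,255],
])

```text
clock: 9.52
tcp_pos: [0.477, -0.1307, 0.1232]
orientation: [0.002, 0.795, 0.606, -0.001]
wrist_force: [0.3, 0.4, -1.9]
finger_gap: 0.0147
```

```bash
cat > st.py <<'E'
from h import *
import sys
P=[]
for i in range(3):
    c=env.read_camera("wrist");s=env.get_state();P.append(np.r_[s["tcp_pos"]*1000,s["wrist_force"],s["ft_torque"],s["orientation"]*100])
print(np.mean(P,0).round(2),s["clock"],s["finger_gap"])
p=np.mean(P,0)[:2];y=np.radians(74.5);u=np.array([np.cos(y),np.sin(y)]);d=p-np.array([482.0,-115.0])
F=np.mean(P,0)[3:5];n=np.array([-u[1],u[0]])
print("along rail x tcp",-140+d@u,"lat",d@n,"F along",F@u,"F lat",F@n)
a=c["frame"][:,:,::-1]
if len(sys.argv)>1: cv2.imwrite(f'pics/{sys.argv[1]}.png',cv2.resize(a[40:250,230:420],None,fx=2.8,fy=2.8,interpolation=cv2.INTER_CUBIC))
E
python3 st.py w9
```

```text
[ 4.7699e+02 -1.3057e+02  1.2323e+02  1.2000e-01 -1.5000e-01 -1.4400e+00
 -1.0000e-02 -1.0000e-02 -3.0000e-02  2.2000e-01  7.9530e+01  6.0620e+01
 -1.3000e-01] 9.675 0.014928055356923098
along rail x tcp -156.34218739921795 lat 0.6634160053546377 F along -0.10776736307405464 F lat -0.15548469364419493
```

View pics/w9.png

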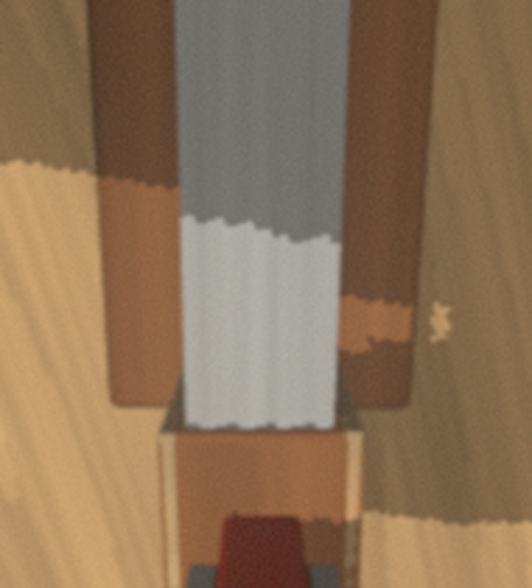

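Emit:
step_arm([
  [[0.21,0.77,0],0,255],
  [[0.43,1.54,0],0,255],
  [[0.65,2.31,0],0,255],
  [[0.86,3.08,0],0,255],
  [[1.08,3.85,0],0,255],
])

```text
clock: 10.3
tcp_pos: [0.4879, -0.0915, 0.1232]
orientation: [0.002, 0.795, 0.606, -0.001]
wrist_force: [0.4, -0.5, -1.9]
finger_gap: 0.0153
```

```bash
python3 st.py w10
```

```text
[ 4.8795e+02 -9.1290e+01  1.2321e+02 -2.9000e-01  3.0000e-01 -1.3100e+00
  1.0000e-02 -3.0000e-02  2.0000e-02  2.1000e-01  7.9500e+01  6.0650e+01
 -1.3000e-01] 10.45 0.014947850591776356
along rail x tcp -115.55957004270577 lat 0.6021191378692742 F along 0.21287536662079568 F lat 0.3627974727331694
```

View pics/w10.png

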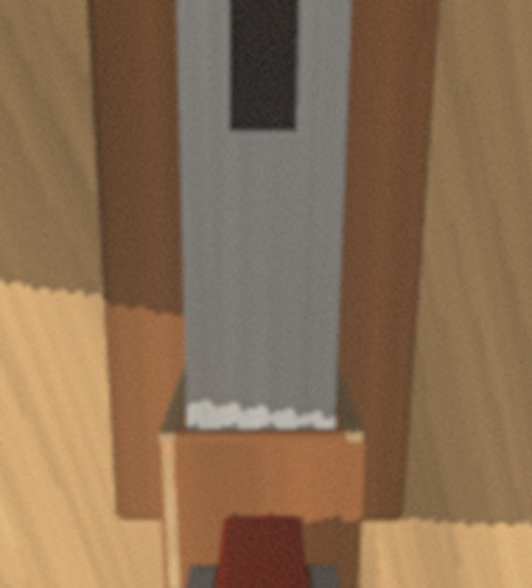

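Emit:
step_arm([
  [[0.27,0.96,0],-0.004,255],
  [[0.54,1.93,0],-0.004,255],
  [[0.81,2.89,0],-0.004,255],
  [[1.08,3.85,0],-0.004,255],
  [[1.35,4.82,0],-0.004,255],
])

```text
clock: 11.08
tcp_pos: [0.5016, -0.0428, 0.1232]
orientation: [0.002, 0.796, 0.605, -0.001]
wrist_force: [-0.3, 0.4, -2.1]
finger_gap: 0.0152
```

```bash
python3 st.py w11;python3 - <<'E'
from h import *
snap("scene","c11")
snap("side","s11")
b=cv2.imread('pics/s11.png');c=cv2.imread('pics/c11.png')
cv2.imwrite('pics/m11.png',np.hstack([cv2.resize(b[150:290,250:390],(400,400)),cv2.resize(c[110:250,265:405],(400,400))]))
E
```

```text
[ 5.0162e+02 -4.2450e+01  1.2321e+02 -3.6000e-01 -2.7000e-01 -1.4300e+00
  3.0000e-02 -0.0000e+00 -1.0000e-02  2.1000e-01  7.9590e+01  6.0540e+01
 -1.3000e-01] 11.225 0.014596338617032861
along rail x tcp -64.84707511606953 lat 0.47676654396777945 F along -0.3541106550691946 F lat 0.2772254319636809
```

View pics/w11.png

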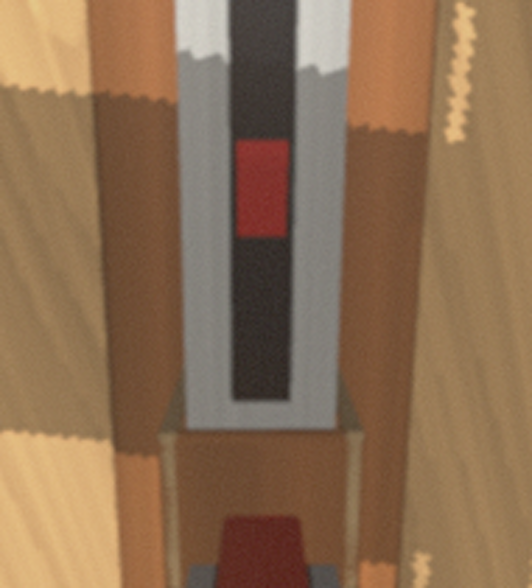

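View pics/m11.png

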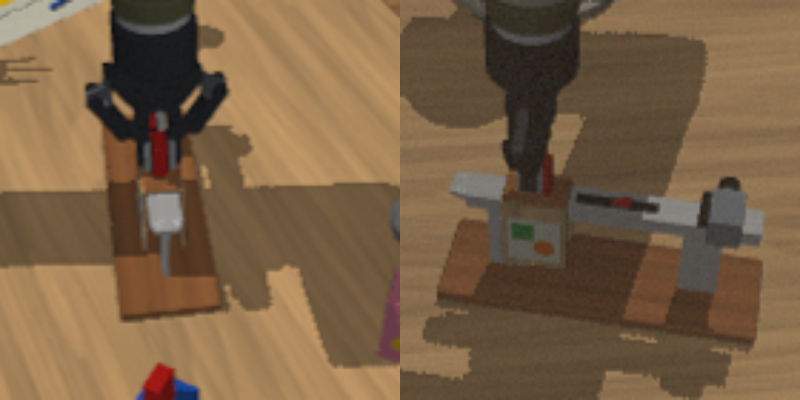

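Run:
```python
from h import *
c=env.read_camera("wrist")
t=env.get_state()["tcp_pos"][:2]*1000
y=np.radians(74.4);u=np.array([np.cos(y),np.sin(y)]);n=np.array([-u[1],u[0]])
for nm,p,z in(("lockface",(262,138),.1155),("lock@.11",(262,138),.11),("ramp",(262,236),.11),("slot",(262,400),.11),("front",(261,432),.115)):
    q=onz(c,230+p[0]/2.8-.4,40+p[1]/2.8-.4,z)[:2]*1000;print(nm,(q-t)@u,(q-t)@n)
```

```text
lockface 88.47476413796561 -0.47933264893606253
lock@.11 88.6160594317034 -0.48243458889574947
ramp 71.36103480443924 -0.4717816545896619
slot 39.26737077913751 -0.45196761769995364
front 34.14991990349252 -0.2485710469049773
```

Emit:
step_arm([
  [[0.17,0.58,0],0,255],
  [[0.34,1.16,0],0,255],
  [[0.5,1.74,0],0,255],
  [[0.67,2.32,0],0,255],
  [[0.84,2.89,0],0,255],
])

```text
clock: 12.0
tcp_pos: [0.5098, -0.0143, 0.1232]
orientation: [0.002, 0.796, 0.605, -0.002]
wrist_force: [0.4, -0.2, -2.1]
finger_gap: 0.0148
```

Emit:
step_arm([
  [[0.08,0.29,0],0,255],
  [[0.16,0.58,0],0,255],
  [[0.24,0.87,0],0,255],
])

```text
clock: 12.38
tcp_pos: [0.5123, -0.0054, 0.1232]
orientation: [0.002, 0.796, 0.605, -0.002]
wrist_force: [0.1, -0.0, -1.1]
finger_gap: 0.0151
```

Emit:
step_arm([
  [[0.08,0.29,0],0,255],
  [[0.16,0.58,0],0,255],
  [[0.24,0.87,0],0,255],
])

```text
clock: 12.75
tcp_pos: [0.5149, 0.0016, 0.1239]
orientation: [0.004, 0.797, 0.604, -0.003]
wrist_force: [-2.9, -7.4, 4.1]
finger_gap: 0.0149
```

```bash
python3 st.py w12
```

```text
[ 5.1515e+02  2.2400e+00  1.2397e+02 -1.7800e+00 -4.8400e+00  3.8300e+00
 -8.5000e-01  2.9000e-01 -1.0000e-02  3.6000e-01  7.9650e+01  6.0460e+01
 -1.9000e-01] 12.9 0.014809136912793367
along rail x tcp -18.1656862878327 lat -0.6084749202264422 F along -5.144871634917364 F lat 0.4230455916390039
```

View pics/w12.png

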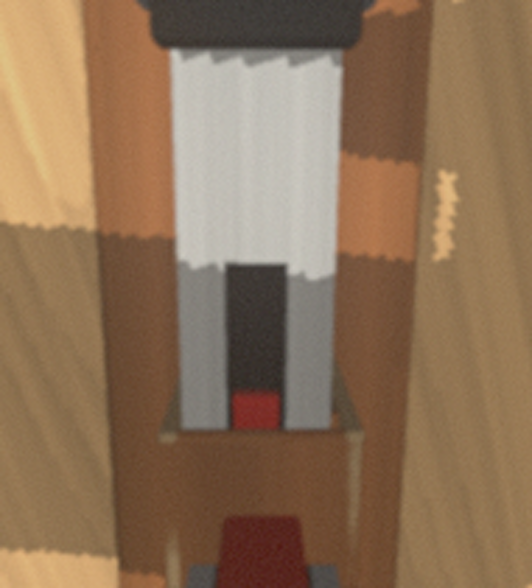

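Emit:
step_arm([
  [[0.0,0.31,0],0,255],
  [[0.08,0.6,0],0,255],
  [[0.16,0.89,0],0,255],
  [[0.24,1.18,0],0,255],
])

```text
clock: 13.4
tcp_pos: [0.518, 0.0137, 0.1245]
orientation: [0.004, 0.797, 0.604, -0.001]
wrist_force: [-0.9, -3.2, 3.4]
finger_gap: 0.0149
```

Emit:
step_arm([
  [[0.08,0.29,0],0,255],
  [[0.16,0.58,0],0,255],
  [[0.24,0.87,0],0,255],
  [[0.32,1.16,0],0,255],
])

```text
clock: 13.9
tcp_pos: [0.5212, 0.0255, 0.1245]
orientation: [0.004, 0.797, 0.604, -0.002]
wrist_force: [-1.2, -4.1, 2.3]
finger_gap: 0.0149
```

```bash
python3 st.py w13
```

```text
[ 5.2139e+02  2.5880e+01  1.2454e+02 -9.6000e-01 -2.7500e+00  2.5600e+00
 -5.4000e-01  1.7000e-01 -1.0000e-02  3.9000e-01  7.9650e+01  6.0460e+01
 -1.2000e-01] 14.05 0.015080890883403393
along rail x tcp 6.278528509279113 lat -0.30720442856344016 F along -2.9109074988621404 F lat 0.19214974011855143
```

View pics/w13.png

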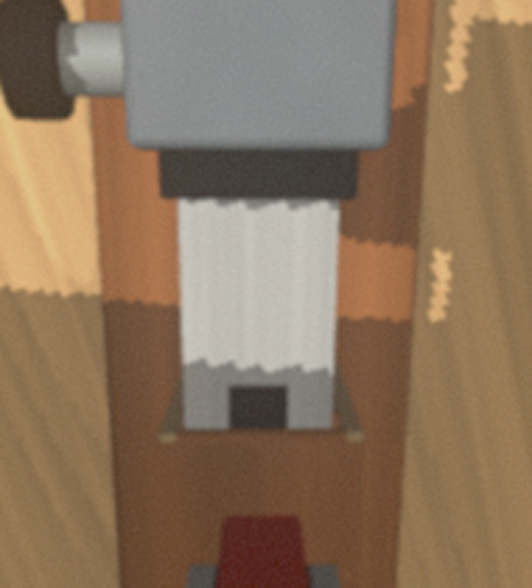

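Run:
```python
from h import *
c=env.read_camera("wrist")
t=env.get_state()["tcp_pos"][:2]*1000
y=np.radians(74.4);u=np.array([np.cos(y),np.sin(y)])
for nm,p,z in(("buf@.111",(262,198),.111),("buf@.12",(262,198),.12),("front",(261,432),.116),("front116top",(261,440),.1165)):
    q=onz(c,230+p[0]/2.8-.4,40+p[1]/2.8-.4,z)[:2]*1000;print(nm,(q-t)@u)
```

```text
buf@.111 78.04990922896722
buf@.12 78.4309806515257
front 33.9087443883898
front116top 32.40660417479032
```

Emit:
step_arm([
  [[0.07,0.4,-0.05],0,255],
  [[0.17,0.79,-0.08],0,255],
  [[0.28,1.17,-0.08],0,255],
  [[0.39,1.56,-0.08],0,255],
  [[0.5,1.94,-0.08],0,255],
])

```text
clock: 14.72
tcp_pos: [0.5265, 0.0455, 0.1238]
orientation: [0.004, 0.797, 0.605, -0.001]
wrist_force: [-1.0, -3.6, 5.3]
finger_gap: 0.015
```

Emit:
step_arm([
  [[0.08,0.29,0],0,255],
  [[0.16,0.58,0],0,255],
  [[0.24,0.87,0],0,255],
  [[0.32,1.16,0],0,255],
])

```text
clock: 15.22
tcp_pos: [0.5297, 0.0573, 0.1238]
orientation: [0.004, 0.797, 0.605, -0.001]
wrist_force: [0.0, -3.1, 4.9]
finger_gap: 0.015
```

```bash
python3 st.py w14
```

```text
[ 5.2975e+02  5.7650e+01  1.2379e+02 -1.0100e+00 -2.2400e+00  5.0900e+00
 -5.9000e-01  1.8000e-01 -1.0000e-02  3.7000e-01  7.9640e+01  6.0480e+01
 -9.0000e-02] 15.375 0.014724610243186357
along rail x tcp 39.131951555388156 lat 0.12244319490669672 F along -2.429830846021168 F lat 0.3717872952178392
```

View pics/w14.png

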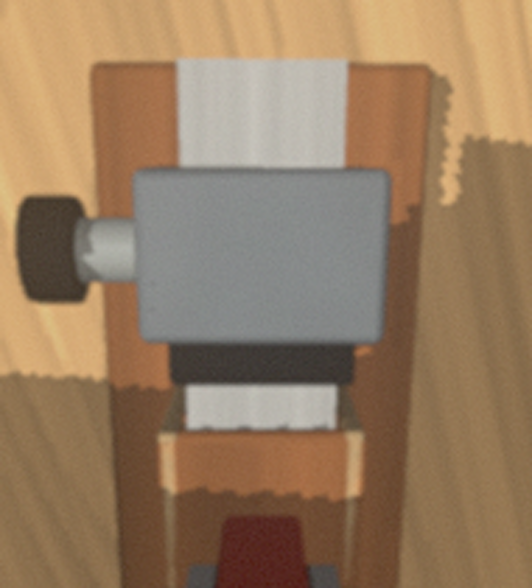

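Emit:
step_arm([
  [[0.07,0.26,0],0,255],
  [[0.14,0.52,0],0,255],
  [[0.21,0.77,0],0,255],
  [[0.21,0.77,0],0,255],
])

```text
clock: 15.88
tcp_pos: [0.5317, 0.067, 0.1231]
orientation: [0.002, 0.796, 0.605, -0.0]
wrist_force: [1.2, 3.9, -0.7]
finger_gap: 0.0149
```

Emit:
step_arm([
  [[0.027,0.096,0],0,255],
  [[0.027,0.096,0],0,255],
])

```text
clock: 16.12
tcp_pos: [0.5314, 0.0681, 0.1224]
orientation: [0.002, 0.796, 0.605, -0.001]
wrist_force: [1.1, 0.1, -2.2]
finger_gap: 0.0149
```

```bash
python3 st.py w15
```

```text
[ 5.3151e+02  6.7950e+01  1.2267e+02 -1.0000e-02 -1.5000e-01 -1.8900e+00
 -3.0000e-02  3.0000e-02  0.0000e+00  1.7000e-01  7.9600e+01  6.0520e+01
 -5.0000e-02] 16.275 0.014966410632494615
along rail x tcp 49.53013621064025 lat 1.1871049767351518 F along -0.1470280816453893 F lat -0.032488292650801144
```

Run:
```python
from h import *
snap("scene","c15");snap("side","s15")
b=cv2.imread('pics/s15.png');c=cv2.imread('pics/c15.png')
cv2.imwrite('pics/m15.png',np.hstack([cv2.resize(b[180:260,265:345],(400,400),interpolation=cv2.INTER_CUBIC),cv2.resize(c[140:220,300:380],(400,400),interpolation=cv2.INTER_CUBIC)]))
```

```text
(no output)
```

View pics/m15.png

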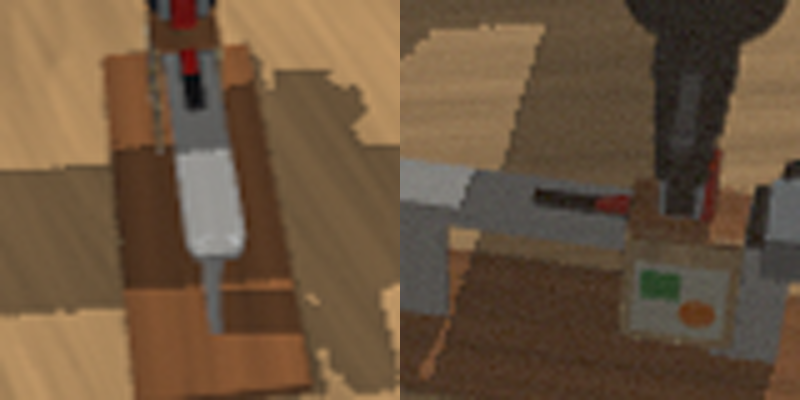

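View pics/w15.png

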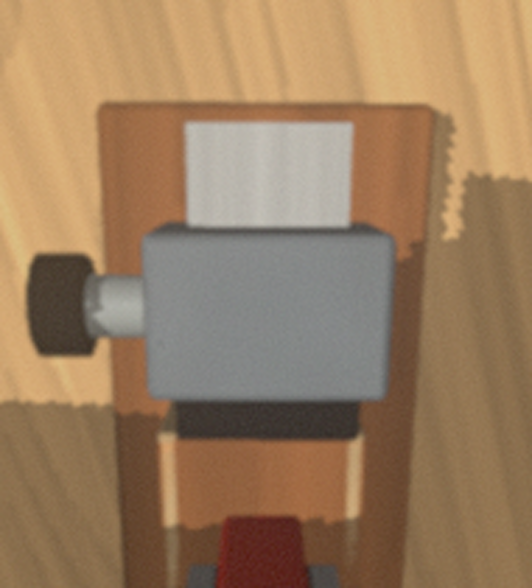

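The force dropped to zero and the tilt vanished, and the scene view shows the red catch exposed behind the hanger at (630,205). I'll check the lock with a gentle pull back.

Emit:
step_arm([
  [[0.04,-0.12,0],0,255],
  [[0.04,-0.12,0],0,255],
])

```text
clock: 16.62
tcp_pos: [0.5321, 0.0669, 0.123]
orientation: [0.002, 0.796, 0.605, -0.0]
wrist_force: [-0.7, 2.0, -1.5]
finger_gap: 0.0147
```

Emit:
step_arm([
  [[-0.02,-0.08,0],0,255],
  [[-0.02,-0.08,0],0,255],
])

```text
clock: 16.88
tcp_pos: [0.532, 0.0667, 0.1231]
orientation: [0.001, 0.796, 0.605, 0.001]
wrist_force: [1.2, 5.0, -0.7]
finger_gap: 0.0153
```

```bash
python3 st.py w16
```

```text
[ 5.3201e+02  6.6710e+01  1.2307e+02  2.0000e-01  5.4200e+00 -1.5300e+00
  1.1800e+00 -1.0000e-01 -2.0000e-02  1.2000e-01  7.9600e+01  6.0530e+01
  5.0000e-02] 17.025 0.014775750652482355
along rail x tcp 48.46560358224983 lat 0.3638781878003825 F along 5.275951865625964 F lat 1.253479623282686
```

Emit:
step_arm([
  [[0.02,0.07,0],0,255],
  [[0.02,0.07,-0.08],0,255],
  [[0.02,0.07,-0.08],0,255],
])

```text
clock: 17.4
tcp_pos: [0.5324, 0.067, 0.1223]
orientation: [0.002, 0.796, 0.605, 0.0]
wrist_force: [0.5, 0.4, -0.8]
finger_gap: 0.0147
```

```bash
python3 st.py w17
```

```text
[ 5.3228e+02  6.7010e+01  1.2223e+02 -4.6000e-01  3.1000e-01 -1.9800e+00
  4.0000e-02 -3.0000e-02  2.0000e-02  1.5000e-01  7.9610e+01  6.0520e+01
  2.0000e-02] 17.55 0.014827999254182288
along rail x tcp 48.824855064860486 lat 0.1920250191711086 F along 0.17314508140474474 F lat 0.5264371596980488
```

Emit:
step_arm([
  [[0,0,0],0,200],
  [[0,0,0],0,160],
  [[0,0,0],0,120],
  [[0,0,0],0,120],
  [[0,0,0],0,120],
])

```text
clock: 18.18
tcp_pos: [0.5322, 0.0671, 0.1223]
orientation: [0.001, 0.796, 0.605, 0.0]
wrist_force: [0.2, -0.4, 0.1]
finger_gap: 0.0452
```

Emit:
step_arm([
  [[0,0,2],0,120],
  [[0,0,5],0,120],
  [[0,0,9],0,120],
  [[0,0,13],0,120],
  [[0,0,13],0,120],
])

```text
clock: 18.8
tcp_pos: [0.5342, 0.0671, 0.2559]
orientation: [0.004, 0.796, 0.605, 0.003]
wrist_force: [0.6, -0.8, 0.2]
finger_gap: 0.0452
```

Emit:
step_arm([
  [[-2,-4,0],0,120],
  [[-4,-8,0],0,120],
  [[-6,-12,0],0,120],
  [[-6,-12,0],0,120],
])

```text
clock: 19.3
tcp_pos: [0.4727, -0.0549, 0.255]
orientation: [0.003, 0.797, 0.604, 0.002]
wrist_force: [0.6, -0.5, 0.1]
finger_gap: 0.0451
```

```bash
python3 st.py
python3 - <<'E'
from h import *
snap("scene","c18");snap("side","s18");snap("wrist","w18")
b=cv2.imread('pics/s18.png');c=cv2.imread('pics/c18.png')
cv2.imwrite('pics/m18.png',np.hstack([cv2.resize(b[160:260,255:355],(400,400),interpolation=cv2.INTER_CUBIC),cv2.resize(c[140:220,310:390],(400,400),interpolation=cv2.INTER_CUBIC)]))
E
```

```text
[ 4.7382e+02 -5.3230e+01  2.5526e+02 -1.3000e-01 -2.7000e-01 -1.8000e-01
  1.0000e-02  2.0000e-02 -2.0000e-02  3.2000e-01  7.9640e+01  6.0470e+01
  2.8000e-01] 19.45 0.045095065994154845
along rail x tcp -82.665733846982 lat 24.386742469647775 F along -0.29159842435447786 F lat 0.05330122147689257
```

View pics/m18.png

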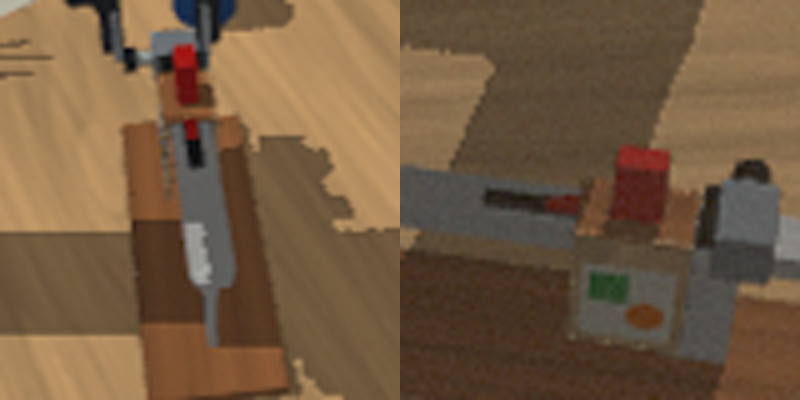

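View pics/w18.png

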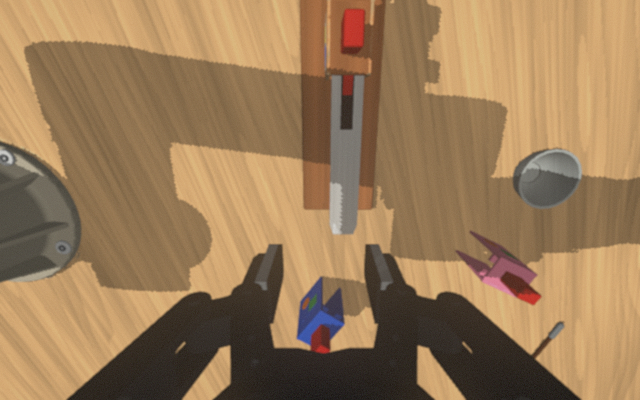

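View pics/c18.png

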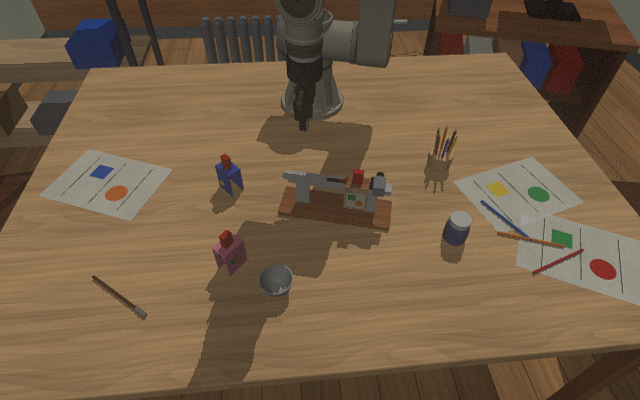

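The hanger sits level on the rail between the red catch, at scene (348,181), and the buffer. The other objects are where they were and the gripper is clear.

```bash
python3 -c "
from workcell import env
print(env.hand_in())"
```

```text
the job is handed in; nothing more can be done
None
```

The hanger is on the rail with the red catch up behind it, released, and the job is handed in at about 19.6 s of the 67 s allowed. I lifted the plywood hanger by its red grip, threaded it on at the tapered open end and slid it over the catch to the stop.

- **Catch:** Riding over it gave about 3 to 8 N of drag, which fell to zero as it clicked. A gentle pull back of about 1 mm then met about 5 N, so the catch is holding.
- **Release:** I eased off that load, lowered the hanger about 1 mm onto the flange, opened the fingers and backed away with no force on the wrist.
- **Last pictures:** The hanger sits level between the raised catch and the buffer, and the look-alikes, bowl, jar and pencil block are where they were.
- **Forces:** The largest I read while the hanger was on the rail was about 9 N. I read it only at the end of each move, so a brief peak within a move could have been missed.
- **Disagreement:** Two wrist-camera measurements of the sideways offset, taken at different heights before threading, disagreed by about 2 mm. I used the one taken level with the rail, and the hanger went on without any side force.

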